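# Unstack the printed camera-adapter parts into their nests

### The arm

A 6-joint arm with a two-finger parallel gripper is mounted at the origin on the work surface. World frame = base frame: x ahead of the robot, y to its left, z up, the work surface at z = 0. Lengths are in mm, angles in rad, forces in N, time in s.
With the tool pointing down it reaches from about 425 to 950 mm from the base axis. Payload 3.5 kg.
Tool frame: the origin (TCP) lies midway between the tips of the shut fingers; the grasp point (between the pads) lies 19 mm behind it; z points along the fingers, y is the line along which they close (so a half turn about z gives the same grasp; the last joint's range is limited). The gripper opens to 85 mm and grips with 20 to 120 N. Pads are 22 mm wide; open, the fingers measure 114 mm over their backs; the gripper's body (76 mm by 85 mm) begins 54 mm behind the grasp point. The pads swing forward as they close: fully open they stand 13 mm farther back than shut.
Start: joints at [-1.431, 0.286, 1.577, -0, 1.279, -0.15], TCP at [192.912, -646.831, 231.325] pointing down, gripper open.
Joint ranges: [-2.77, 2.77], [-0.9, 2.22], [0.21, 2.48], [-1.53, 4.67], [0.24, 2.81], [-2.84, 2.84]. Speed limits (rad/s): [2.79, 2.79, 3.14, 3.14, 3.14, 3.14].

### API

Orientations are given as a unit quaternion [w, x, y, z].
In Python, from plant import env gives the robot as it stands. Calls block until the motion is done:
- env.reach(position, orientation): joint-space move of the TCP to a pose.
- env.move_straight(position, ori=None, vel=150, contact_N=None): straight line of the TCP; ori=None keeps the orientation; vel is the mean speed in mm/s. With contact_N (N) it stops when the force on the tool has changed by that much, and returns True; else False.
- env.movej(angles): joint-space move.
- env.set_gripper(opening): finger opening in mm; the grip force is fixed at half the most; returns when the fingers have stopped.
- env.pause(seconds).
- env.ik(position, orientation): joint angles nearest the present ones, or None.
- env.capture(name): name is "scene" or "top" or "wrist"; returns a dict with "frame" (400x640x3 uint8, red, green, blue), "fx", "fy", "cx", "cy" (pixels), "world_from_camera" (4x4, takes a point from camera to world coordinates). Camera axes: x right, y down, z forward; pixel columns grow to the right and rows downward; lengths in mm; the calibration is good to about 2 mm. A picture is of the moment at which its call begins. There is no depth.
A pose or a line that the arm cannot do raises env.PlanningError and nothing moves.
- env.job_done(): hands the job in; it is judged then, once.
Trained networks look in the newest picture that a camera, given by its name, has taken for a name from the list of things; names that differ only in an ending like _2 or _b are one class to them, and where a whole thing is asked for, a point or a joint stands for the part that bears it (a point fixed in the world has none). Each returns a list of dicts, best first, with "p" (0 to 1); they miss things now and then, are a little off and sometimes report something else, mostly with a low value. They report only what shows in the picture. A call takes as long as a camera call.
- env.boxes_of(camera, name): "position" ([x, y, z] in mm, in the coordinates of the camera as it stood for that picture, good to about 4 mm: the middle of the surface that is visible of it).
- env.place_of(camera, name): "position" ([x, y, z] in mm, in the coordinates of the camera as it stood for that picture, good to about 4 mm: a listed point, or the origin of a listed thing).
Readings, each from a call of its own:
- env.get_time_s(): time.
- env.get_joint_positions(): joint angles.
- env.get_joint_velocities(): joint speeds.
- env.get_joint_efforts(): joint torques, N m.
- env.get_tool_pos(): TCP position.
- env.get_orientation(): TCP orientation.
- env.get_ft_force(): force on the tool from outside, world axes, zero at the start.
- env.get_moment(): the same for the moment, N m.
- env.get_width(): finger opening in mm.
- env.get_grip_force(): force on a finger pad.
Only numpy, scipy, OpenCV 4.12 (cv2) and the standard library are available. Lean on these libraries where they do the work, as an engineer would, in place of code of your own. Each camera call takes 0.05 s, during which the arm holds its last target. There are 200 camera calls.

### The job

The four white printed parts of a microscope camera adapter stand in one stack on the bench. Take the stack apart and set each part upright into the plywood nest whose rim has its shape (the square flange in the square nest, the tabbed round cell in the notched round nest, the hexagon in the hexagonal nest, the small sleeve in the small round nest), each fully down on the pocket floor, with the cell turned so that its tab lies in the notch. Let no part topple, and leave the steel microscope objective and the yellow motor where they stand.

Things in the scene. Friction and masses are not known exactly. Their poses are not given: they have to be found in the camera images.
- flange: Camera flange, lowest part of the stack, standing on the bench: white printed square plate 62 x 62 mm, 26 mm high, with a 22 mm bore up its middle. Loose, about 70 g. Origin: centre of its underside; x and y square to its sides, z up.
- cell: Lens cell, second in the stack, standing on the flange: white printed disc 48 mm in diameter, 24 mm high, with one tab 14 mm wide that sticks out sideways to 34 mm from the centre; the tab is 14 mm high and level with the underside. Loose, about 40 g. Origin: centre of the disc's underside; x points along the tab, z up.
- spacer: Spacer, third in the stack, standing on the cell: white printed hexagonal block, 34 mm across flats, 24 mm high. Loose, about 25 g. Origin: centre of its underside; x is square to one pair of flats (the other flats every 60 degrees), z up.
- sleeve: Eyepiece sleeve, top of the stack, standing on the spacer: white printed round tube, 26 mm outside, 18 mm inside, 34 mm high. Loose, about 15 g. Origin: centre of its lower end; z along the tube, up.
- nest_square: Square nest, for the flange. Fixed plywood base plate 92 x 92 x 6 mm; on it a grey rim 6 mm high (top 12 mm above the bench), 5 mm wide, around a pocket whose floor is the plate. Origin: under the pocket's centre, on the bench; z up. Pocket 76 x 76 mm, its sides along x and y.
- nest_keyed: Notched round nest, for the cell. Fixed plywood base plate 92 x 92 x 6 mm; on it a grey rim 6 mm high (top 12 mm above the bench), 5 mm wide, around a pocket whose floor is the plate. Origin: under the pocket's centre, on the bench; z up. Pocket 58 mm in diameter; the rim has one gap (notch) 24 mm wide with straight cheeks out to the plate's edge; x points from the centre out through the notch.
- nest_hex: Hexagonal nest, for the spacer. Fixed plywood base plate 92 x 92 x 6 mm; on it a grey rim 6 mm high (top 12 mm above the bench), 5 mm wide, around a pocket whose floor is the plate. Origin: under the pocket's centre, on the bench; z up. Pocket 50 mm across flats; x is square to one pair of flats.
- nest_round: Small round nest, for the sleeve. Fixed plywood base plate 92 x 92 x 6 mm; on it a grey rim 6 mm high (top 12 mm above the bench), 5 mm wide, around a pocket whose floor is the plate. Origin: under the pocket's centre, on the bench; z up. Pocket 40 mm in diameter.
- objective: Bystander: steel microscope objective with a brass band, 26 mm in diameter, 44 mm high, standing loose on the bench. Origin: centre of its underside.
- motor: Bystander: small yellow and black motor, 36 x 36 mm, 38 mm high, with a shaft 14 mm long on top, standing loose on the bench. Origin: centre of its underside.

How it is judged (in metres and radians):
At the end, for the whole second after the job is handed in: Each part upright (0.1 rad), released, at rest on its own nest's pocket floor (underside 4 to 8.5 mm above the nest's), its centre within 12 mm (flange, spacer), 10 mm (sleeve) or 8 mm (cell) of the nest's; the cell's tab in the notch, within 0.4 rad (horizontal distance between flange and nest_square below 0.012 m and z of flange in the frame of nest_square between 0.004 and 0.0085 m and angle between each of flange, cell, spacer, sleeve's own z axis and vertical below 0.1 rad and linear speed of each of flange, cell, spacer, sleeve below 0.02 m/s and angular speed of each of flange, cell, spacer, sleeve below 0.2 rad/s and horizontal distance between cell and nest_keyed below 0.008 m and z of cell in the frame of nest_keyed between 0.004 and 0.0085 m and horizontal distance between spacer and nest_hex below 0.012 m and z of spacer in the frame of nest_hex between 0.004 and 0.0085 m and horizontal distance between sleeve and nest_round below 0.01 m and z of sleeve in the frame of nest_round between 0.004 and 0.0085 m and angle between the x axis of cell and the x axis of nest_keyed, either way round below 0.4 rad); the robot touches nothing.
It fails at once if a part of the stack topples (leans more than 1 rad) (angle between any of flange, cell, spacer, sleeve's own z axis and vertical above 1 rad).
It fails at once if the objective or the motor is moved more than 25 mm (distance of any of objective, motor from where it was at the start of the episode above 0.025 m).
It also fails if it takes over 109 s, if anything falls off the work surface, if the arm or the gripper's body presses on something with over 40 N, if the wrist force passes 120 N, or if a joint passes its speed limit or range.

## Working session

There is one attempt and no reset: what is moved stays moved. The work goes in short steps, each a Python script; the robot and the scene stay as the last script left them, time stands still between calls to the robot, and variables do not carry over. Pictures are saved under pics/ and viewed, at most 14 in all, crops included, and the job is handed in when it is done.

```bash
ls; mkdir -p pics
python3 - <<'E'
from plant import env
import cv2, numpy as np
for c in("top","scene"):
    r=env.capture(c); cv2.imwrite(f"pics/{c}0.png",r["frame"][:,:,::-1])
    W=np.array(r["world_from_camera"]); print(c,r["fx"],r["cx"],r["cy"],W.round(3).tolist())
    for n in "flange cell spacer sleeve nest_square nest_keyed nest_hex nest_round objective motor".split():
        print(n,[((W[:3,:3]@d["position"]+W[:3,3]).round(0).tolist(),round(d["p"],2)) for d in env.place_of(c,n)[:2]])
print(env.get_time_s(),env.get_orientation())
E
```

```text
pics
top 484.5315655570495 310.27291891846494 198.73019092117937 [[0.001, -0.984, 0.177, 360.15], [-1.0, 0.004, 0.028, -21.162], [-0.028, -0.177, -0.984, 1292.283], [0.0, 0.0, 0.0, 1.0]]
flange [([558.0, -10.0, -1.0], 0.49)]
cell []
spacer [([553.0, -11.0, 54.0], 0.41)]
sleeve [([553.0, -13.0, 78.0], 0.63)]
nest_square [([597.0, -315.0, 4.0], 0.85)]
nest_keyed [([449.0, -300.0, -2.0], 0.85), ([559.0, -8.0, -2.0], 0.39)]
nest_hex [([423.0, 292.0, -3.0], 0.78)]
nest_round [([597.0, 311.0, -0.0], 0.65)]
objective [([539.0, 126.0, 2.0], 0.45)]
motor [([711.0, 46.0, -2.0], 0.69)]
scene 392.94716573987193 328.3978771133687 194.7005649687654 [[-0.296, 0.647, -0.703, 1117.958], [0.955, 0.201, -0.218, 181.139], [0.0, -0.736, -0.677, 584.951], [0.0, 0.0, 0.0, 1.0]]
flange [([559.0, -8.0, 1.0], 0.62)]
cell [([555.0, -10.0, 29.0], 0.63)]
spacer [([553.0, -10.0, 49.0], 0.66)]
sleeve [([553.0, -13.0, 72.0], 0.83)]
nest_square [([603.0, -316.0, 2.0], 0.79)]
nest_keyed [([449.0, -295.0, 2.0], 0.71)]
nest_hex [([425.0, 297.0, 0.0], 0.91)]
nest_round [([598.0, 308.0, -2.0], 0.82)]
objective [([537.0, 127.0, 2.0], 0.68)]
motor [([710.0, 45.0, -0.0], 0.96)]
1.1 [-1.76102517e-06  9.89518380e-01  1.44406978e-01  1.51203430e-05]
```

View pics/top0.png

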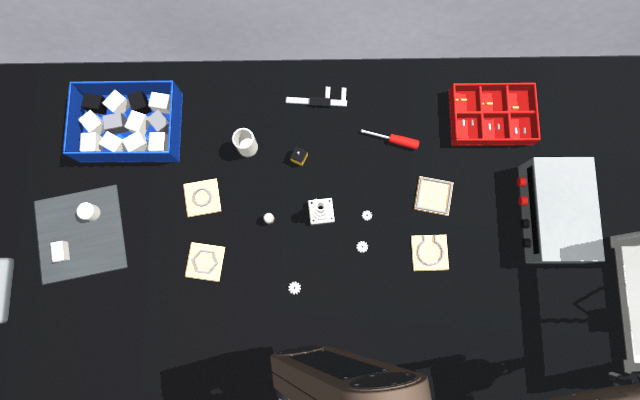

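View pics/scene0.png

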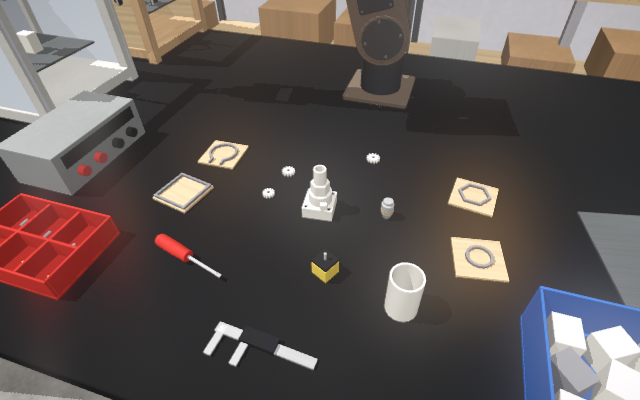

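The top view shows the stack at about (321,210). The square and keyed nests are at (434,195) and (430,252), the round and hex nests at (202,198) and (206,262). The objective is at (268,217) and the motor at (298,157). The scene view agrees, and the networks' positions match both pictures. Next I'll look closely with the wrist camera.

```bash
cat > h.py <<'E'
from plant import env
import cv2, numpy as np
def q(a): return [0.,np.cos(a/2),np.sin(a/2),0.]   # tool down, tool x at yaw a, closing line at a+90deg
def snap(name,cam="wrist"):
    r=env.capture(cam); cv2.imwrite(f"pics/{name}.png",r["frame"][:,:,::-1])
    np.savez(f"pics/{name}.npz",K=[r["fx"],r["fy"],r["cx"],r["cy"]],W=r["world_from_camera"]); return r
def cal(name):
    d=np.load(f"pics/{name}.npz"); return d["K"],d["W"]
def px2w(name,uv,z):
    K,W=cal(name); uv=np.atleast_2d(uv).astype(float)
    d=np.c_[(uv[:,0]-K[2])/K[0],(uv[:,1]-K[3])/K[1],np.ones(len(uv))]@W[:3,:3].T
    return W[:3,3]+d*((z-W[2,3])/d[:,2])[:,None]
def w2px(name,P):
    K,W=cal(name); c=(np.atleast_2d(P)-W[:3,3])@W[:3,:3]
    return np.c_[c[:,0]/c[:,2]*K[0]+K[2],c[:,1]/c[:,2]*K[1]+K[3]]
def places(cam,W,names):
    W=np.array(W)
    for n in names.split(): print(n,[((W[:3,:3]@d["position"]+W[:3,3]).round(1).tolist(),round(d["p"],2)) for d in env.place_of(cam,n)[:2]])
E
python3 - <<'E'
from h import *
r=env.capture("wrist"); W=np.array(r["world_from_camera"]); print(r["fx"],W.round(2).tolist())
env.reach([500,-308,330],q(0)); r=snap("w1"); W=np.array(r["world_from_camera"]); print(W.round(2).tolist()); places("wrist",W,"nest_square nest_keyed")
env.reach([500,-10,380],q(0)); r=snap("w2"); W=np.array(r["world_from_camera"]); print(W.round(2).tolist()); places("wrist",W,"flange cell spacer sleeve objective")
print(env.get_time_s(),env.get_joint_positions())
E
```

```text
359.27412411211816 [[0.28, -0.91, -0.29, 267.06], [-0.96, -0.27, -0.09, -625.35], [0.0, 0.3, -0.95, 374.21], [0.0, 0.0, 0.0, 1.0]]
[[-0.0, -0.95, -0.3, 577.07], [-1.0, 0.0, 0.0, -309.48], [0.0, 0.3, -0.95, 472.42], [0.0, 0.0, 0.0, 1.0]]
nest_square [([600.3, -316.2, 4.1], 0.94)]
nest_keyed [([448.2, -296.1, 1.4], 0.76)]
[[-0.0, -0.95, -0.3, 577.58], [-1.0, 0.0, -0.0, -11.53], [0.0, 0.3, -0.95, 522.43], [0.0, 0.0, 0.0, 1.0]]
flange []
cell [([552.7, -13.7, 25.0], 0.78)]
spacer [([553.0, -15.8, 51.2], 0.81)]
sleeve [([559.2, -16.7, 77.2], 0.69)]
objective [([537.0, 122.4, -2.3], 0.59)]
4.4667 [-2.24641937e-01 -1.83417554e-01  1.80028243e+00 -7.91455732e-05
  1.52547757e+00  1.34756994e+00]
```

View pics/w1.png

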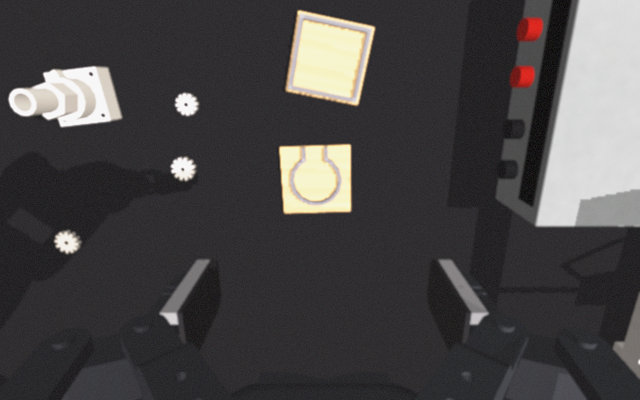

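View pics/w2.png

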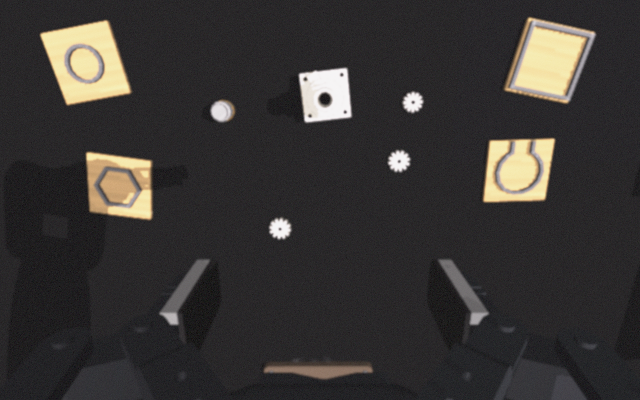

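w1 shows the square nest at (331,57), turned slightly, and the keyed nest at (316,180) with its notch pointing up (+x). w2 shows the stack from above at (325,95), the round nest at (85,63), the hex nest at (119,187) and the objective at (222,110). I'll fit the nest plates numerically and enlarge the stack to find the yaws.

```bash
python3 - <<'E'
from h import *
for nm in("w1","w2"):
    im=cv2.imread(f"pics/{nm}.png"); hsv=cv2.cvtColor(im,cv2.COLOR_BGR2HSV)
    m=((hsv[...,1]>35)&(hsv[...,2]>110)&(hsv[...,0]>8)&(hsv[...,0]<35)).astype(np.uint8)
    m=cv2.morphologyEx(m,cv2.MORPH_CLOSE,np.ones((7,7)))
    for c in cv2.findContours(m,0,1)[0]:
        if cv2.contourArea(c)<1500: continue
        p=px2w(nm,c[:,0],6)[:,:2].astype(np.float32); (x,y),s,a=cv2.minAreaRect(p)
        print(nm,c[:,0].mean(0).round(),"xy",round(x,1),round(y,1),"size",np.round(s,1),"yaw mod90",round((a+45)%90-45,1))
E
python3 - <<'E'
import cv2,numpy as np
def crop(f,x,y,r): 
    i=cv2.imread(f)[y-r:y+r,max(0,x-r):x+r]; i=cv2.resize(i,(390,390),interpolation=cv2.INTER_CUBIC)
    return (255*(i/255.)**2.5).astype(np.uint8)
cv2.imwrite("pics/crop1.png",np.hstack([crop("pics/scene0.png",320,190,35),crop("pics/w2.png",326,95,33)]))
E
```

```text
w1 [316. 178.] xy 448.0 -299.0 size [95.6 95.1] yaw mod90 1.6
w1 [329.  57.] xy 599.8 -315.9 size [94.7 94.7] yaw mod90 -11.2
w2 [119. 185.] xy 424.9 293.9 size [95.5 95.5] yaw mod90 -8.1
w2 [518. 170.] xy 447.5 -298.8 size [95.7 95.3] yaw mod90 1.8
w2 [86. 62.] xy 598.2 308.7 size [94.5 96. ] yaw mod90 9.7
w2 [548.  59.] xy 599.7 -315.3 size [93.6 94.4] yaw mod90 -11.1
```

View pics/crop1.png

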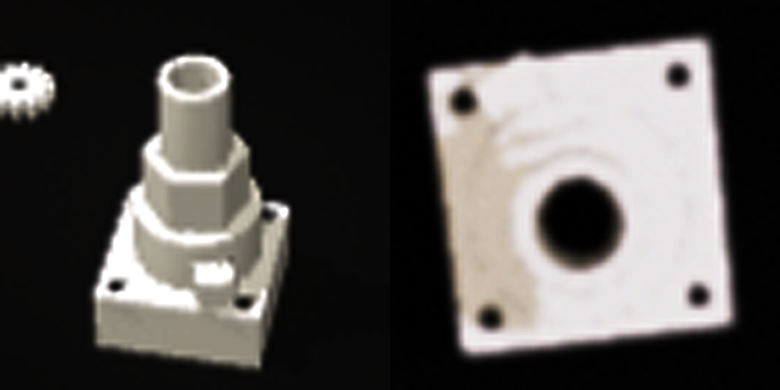

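```bash
cat >> h.py <<'E'
def hexpts(c,a,z): return np.array([[c[0]+17/np.cos(np.pi/6)*np.cos(a+np.pi/6+k*np.pi/3),c[1]+17/np.cos(np.pi/6)*np.sin(a+np.pi/6+k*np.pi/3),z] for k in range(6)])
def circ(c,r,z): t=np.linspace(0,2*np.pi,40); return np.c_[c[0]+r*np.cos(t),c[1]+r*np.sin(t),0*t+z]
E
python3 - <<'E'
from h import *
snap("s1","scene")
s=70/390
f=lambda P:[(285+u*s,155+v*s) for u,v in P]
print("sleeve top scene",px2w("s1",f([(194,77)]),108).round(1),"w2",px2w("w2",[(325.2,99.6)],108).round(1))
print("flange top scene",px2w("s1",f([(96,292),(262,318),(288,207)]),26).round(1).tolist())
g=lambda P:[(293+(u-390)*66/390,62+v*66/390) for u,v in P]
P=px2w("w2",g([(430,70),(710,38),(735,323),(463,354)]),26);print("flange w2",P.round(1).tolist(),P.mean(0).round(1))
T=px2w("s1",f([(196,290),(233,293)]),40);print("tab outer top",T.round(1).tolist())
H=px2w("s1",f([(157,170),(214,178),(249,154),(143,148)]),74);print("hex top verts",H.round(1).tolist())
H=px2w("s1",f([(153,217),(211,234),(247,206)]),50);print("hex bottom",H.round(1).tolist())
E
```

```text
sleeve top scene [[557.1  -9.8 108. ]] w2 [[555.7 -13.6 108. ]]
flange top scene [[589.6, -38.0, 26.0], [584.5, 23.6, 26.0], [524.7, 15.9, 26.0]]
flange w2 [[584.2, 19.3, 26.0], [590.7, -42.7, 26.0], [528.9, -49.6, 26.0], [522.0, 13.0, 26.0]] [556.4 -15.   26. ]
tab outer top [[591.4, 1.1, 40.0], [589.0, 14.1, 40.0]]
hex top verts [[570.7, -19.7, 74.0], [568.8, 0.9, 74.0], [552.8, 8.9, 74.0], [560.9, -28.3, 74.0]]
hex bottom [[569.8, -22.2, 50.0], [572.2, 0.6, 50.0], [554.1, 8.6, 50.0]]
```

The right crop of the stack is saturated. In the scene crop the tab faces the far side (+x) at crop pixel (213,275), and the hex's front flat faces about +x. I'll take a view with the wrist turned half round to cancel the camera bias, then pick and place the sleeve.

```bash
cat >> h.py <<'E'
def pick(x,y,z,yaw,wide,grip,top=180):
    env.set_gripper(wide)
    env.reach([x,y,top],q(yaw)); env.move_straight([x,y,z],vel=120); env.set_gripper(grip); w=env.get_width()
    env.move_straight([x,y,z+12],vel=60); env.move_straight([x,y,top],vel=200); print("width",w,env.get_width(),"t",env.get_time_s())
def place(x,y,z,yaw,wide,top=150):
    env.reach([x,y,top],q(yaw)); env.move_straight([x,y,z+10],vel=200)
    hit=env.move_straight([x,y,z-4],vel=25,contact_N=3); print("contact",hit,"z",env.get_tool_pos(),"want",z)
    env.set_gripper(wide); env.move_straight([x,y,top],vel=200); print("t",env.get_time_s())
def plates(nm):
    im=cv2.imread(f"pics/{nm}.png"); hsv=cv2.cvtColor(im,cv2.COLOR_BGR2HSV)
    m=((hsv[...,1]>35)&(hsv[...,2]>110)&(hsv[...,0]>8)&(hsv[...,0]<35)).astype(np.uint8)
    m=cv2.morphologyEx(m,cv2.MORPH_CLOSE,np.ones((7,7)))
    for c in cv2.findContours(m,0,1)[0]:
        if cv2.contourArea(c)<1500: continue
        p=px2w(nm,c[:,0],6)[:,:2].astype(np.float32); (x,y),s,a=cv2.minAreaRect(p)
        print(nm,c[:,0].mean(0).round(),"xy",round(x,1),round(y,1),"size",np.round(s,1),"yaw mod90",round((a+45)%90-45,1))
E
python3 - <<'E'
from h import *
env.reach([570,-10,380],q(np.pi)); snap("w3"); plates("w3")
im=cv2.imread("pics/w3.png"); m=(im.min(2)>140).astype(np.uint8)
for nm in("w2","w3"):
  im=cv2.imread(f"pics/{nm}.png"); m=(im.min(2)>120).astype(np.uint8); 
  for c in cv2.findContours(m,0,1)[0]:
    if 1500<cv2.contourArea(c)<9000:
        p=px2w(nm,c[:,0],26)[:,:2].astype(np.float32); print(nm,c[:,0].mean(0),"white",cv2.minAreaRect(p))
pick(556.5,-12,84,0,60,18); 
place(598.2,309.5,17,0,45)
snap("w4"); env.reach([500,-12,200],q(0)); snap("w5"); print(env.get_time_s())
E
```

```text
w3 [118. 154.] xy 599.4 -315.2 size [93.4 94.3] yaw mod90 -11.2
w3 [543. 154.] xy 598.2 308.8 size [95.2 95.3] yaw mod90 9.7
w3 [108.  43.] xy 447.7 -298.7 size [94.4 95. ] yaw mod90 1.7
w3 [556.  30.] xy 430.0 293.1 size [95.3 83.6] yaw mod90 -7.8
w2 [513.97796143 167.1322314 ] white ((452.93035888671875, -287.7433776855469), (88.21194458007812, 88.51128387451172), 2.017871618270874)
w2 [325.35106383  94.63829787] white ((557.3629760742188, -13.955108642578125), (65.59424591064453, 64.52841186523438), 6.367218494415283)
w2 [85.73308271 61.87593985] white ((597.6220703125, 296.5708312988281), (88.06295013427734, 89.183837890625), 9.777379989624023)
w2 [549.83333333  59.08518519] white ((598.9266967773438, -304.9668273925781), (89.4049072265625, 87.87849426269531), 78.87860870361328)
w3 [620.64341085 294.08914729] white ((821.1168823242188, 467.876953125), (57.40996170043945, 174.32553100585938), 89.79351806640625)
w3 [461.2781457  254.38410596] white ((746.92236328125, 203.4031982421875), (112.96550750732422, 54.236759185791016), 56.85173416137695)
w3 [114.57915058 155.35907336] white ((595.5575561523438, -305.28497314453125), (88.03388214111328, 89.30078887939453), 79.42571258544922)
w3 [543.20576132 154.18518519] white ((594.0054321289062, 296.8078308105469), (88.27642059326172, 88.67279815673828), 9.575002670288086)
w3 [321.41666667 128.54444444] white ((557.9161376953125, -14.025520324707031), (67.423095703125, 64.42903900146484), 6.191103458404541)
w3 [108.61436673  45.54820416] white ((449.6310119628906, -287.67962646484375), (88.47432708740234, 88.21212005615234), 1.827760934829712)
w3 [555.93402778  26.12152778] white ((431.7562255859375, 278.1760559082031), (81.47875213623047, 77.79719543457031), 82.11141967773438)
width 23.95517402960129 24.303311358200247 t 12.4917
contact True z [598.74293248 309.76688855  17.23071197] want 17
t 16.1
17.4833
```

Run:
```python
from h import *
print(w2px("w5",[[556.5,-13,74],[556.5,-13,50]]).round())
a=cv2.resize(cv2.imread("pics/w4.png"),(400,250)); u,v=w2px("w5",[[556.5,-13,50]])[0].astype(int)
i=cv2.imread("pics/w5.png"); r=85; b=i[max(0,v-r):v+r,u-r:u+r]; b=cv2.resize((255*(b/255.)**2.5).astype(np.uint8),(400,400*b.shape[0]//b.shape[1]))
print(u,v,b.shape); o=np.zeros((max(250,b.shape[0]),800,3),np.uint8); o[:250,:400]=a; o[:b.shape[0],400:]=b; cv2.imwrite("pics/v5.png",o)
```

```text
[[325. 110.]
 [325. 107.]]
324 107 (400, 400, 3)
```

View pics/v5.png

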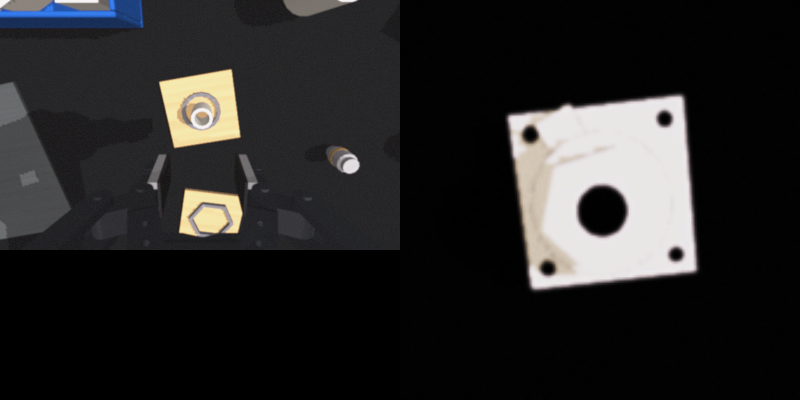

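Left half: the sleeve stands in the round nest. Right half: the tab's outer edge is at crop (555,113), about 27° from +x toward +y. The hex edges are faint, so I'll stretch the contrast and overlay the model.

Run:
```python
from h import *
snap("s2","scene")
def view(nm,r,lo,hi):
    u,v=w2px(nm,[[556.5,-12,50]])[0].astype(int); i=cv2.imread(f"pics/{nm}.png").astype(float)[v-r:v+r,u-r:u+r]
    i=cv2.resize((np.clip((i-lo)/(hi-lo),0,1)*255).astype(np.uint8),(400,400),interpolation=cv2.INTER_CUBIC); 
    j=i.copy(); k=400/(2*r)
    for P,c in((hexpts((556.5,-12.5),0,74),(0,0,255)),(hexpts((556.5,-12.5),0,50),(0,0,255)),(circ((556.5,-12.5),24,50),(0,200,0)),
        (np.array([[556.5,-12.5,40]])+np.array([[24,-7,0],[34,-7,0],[34,7,0],[24,7,0]])@np.array([[np.cos(.47),np.sin(.47),0],[-np.sin(.47),np.cos(.47),0],[0,0,1]]),(255,0,0))):
        cv2.polylines(j,[((w2px(nm,P)-[u-r,v-r])*k).astype(np.int32)],True,c,1)
    return np.vstack([i[70:360],j[70:360]])
cv2.imwrite("pics/v6.png",np.hstack([view("s2",35,90,255),view("w5",50,190,255)]))
```

```text
(no output)
```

View pics/v6.png

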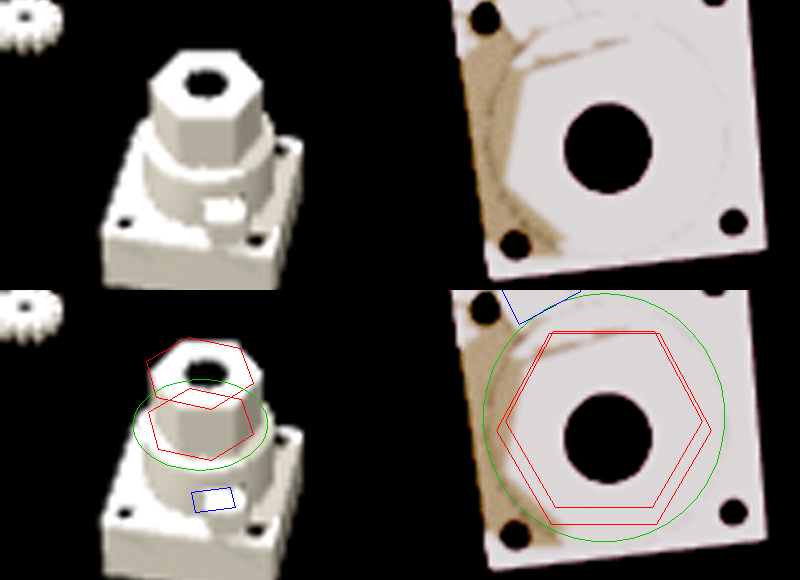

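In w5 the left flat runs from (522,68) to (507,185), so the hex yaw is about 20° mod 60 with its centre near (554.5,-13.3). The scene picture agrees. The tab overlay at 27° fits. Next is the spacer.

Run:
```python
from h import *
d=np.deg2rad
pick(554.5,-13.3,59.5,d(-10),60,24,top=140)
place(424.9,293.9,16,d(-38),55,top=130)
snap("w6")
env.reach([500,-12,170],q(0)); snap("w7"); snap("s3","scene")
def view(nm,r,lo,hi,c,dr=True):
    u,v=w2px(nm,[c])[0].astype(int); i=cv2.imread(f"pics/{nm}.png").astype(float); i=cv2.copyMakeBorder(i,r,r,r,r,0)[v:v+2*r,u:u+2*r]
    i=cv2.resize((np.clip((i-lo)/(hi-lo),0,1)*255).astype(np.uint8),(400,400),interpolation=cv2.INTER_CUBIC); j=i.copy(); k=400/(2*r); o=np.array([[555.,-13.3,0]])
    A=.47;R=np.array([[np.cos(A),np.sin(A),0],[-np.sin(A),np.cos(A),0],[0,0,1]])
    if dr:
      for P,c in((circ(o[0],24,50),(0,200,0)),(o+np.array([[24,-7,40],[34,-7,40],[34,7,40],[24,7,40]])@R,(255,0,0))):
        cv2.polylines(j,[((w2px(nm,P)-[u-r,v-r])*k).astype(np.int32)],True,c,1)
    return np.vstack([i[70:360],j[70:360]])
a=view("s3",35,90,255,[556,-12,40]); b=view("w7",60,190,255,[556,-12,40]); c=view("w6",100,0,255,[425,294,10],False)
a[:290]=c[:290]
cv2.imwrite("pics/v7.png",np.hstack([a,b])); print(env.get_time_s())
```

```text
width 32.1510788198509 32.3006011651971 t 20.2667
contact True z [425.80038604 294.35417946  16.9949714 ] want 16
t 23.7
25.0583
```

View pics/v7.png

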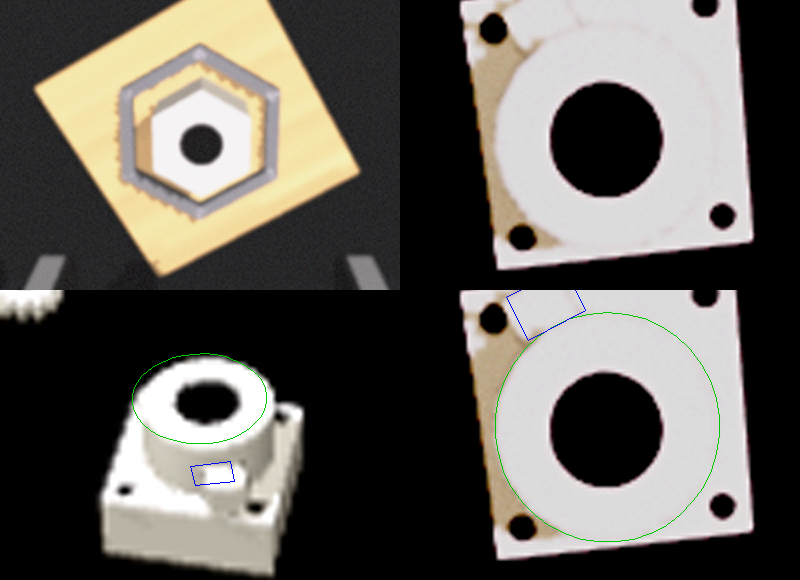

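The spacer is seated in the hex nest. The cell circle fits at (555,-13.3) and the tab fits at about 27°. Next are the cell and then the flange.

Run:
```python
from h import *
d=np.deg2rad
pick(555,-13.3,36,d(27),72,38,top=120)
place(447.7,-298.8,16,d(1.7),64,top=170)
snap("w8")
env.reach([500,-12,170],q(0)); snap("w9")
a=cv2.resize(cv2.imread("pics/w8.png"),(400,250)); b=cv2.resize(cv2.imread("pics/w9.png"),(400,250)); cv2.imwrite("pics/v8.png",np.hstack([a,b]))
im=cv2.imread("pics/w9.png"); m=(im.min(2)>120).astype(np.uint8)
for c in cv2.findContours(m,0,1)[0]:
    if cv2.contourArea(c)>5000: print(c[:,0].mean(0),cv2.minAreaRect(px2w("w9",c[:,0],26)[:,:2].astype(np.float32)))
print(env.get_time_s())
```

```text
width 45.16231886497661 45.3075834390719 t 27.95
contact True z [ 448.2973316  -299.41929774   17.71643623] want 16
t 31.675
[324.01857585 104.82662539] ((556.9142456054688, -13.824241638183594), (63.70774459838867, 63.67823791503906), 6.352017879486084)
32.9
```

View pics/v8.png

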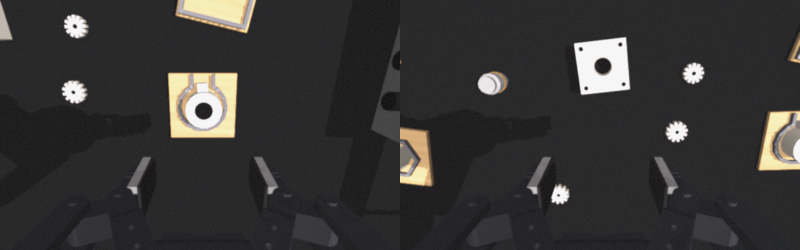

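The cell is centred in the keyed nest with its tab in the notch, in the left half at (203,88). The flange stands free in the right half at (602,66).

Run:
```python
from h import *
d=np.deg2rad
pick(556.9,-13.8,10,d(6.4),85,52,top=120)
place(599.6,-315.4,16,d(-11.2),80,top=150)
env.reach([500,-308,330],q(0)); snap("w10"); snap("s4","scene")
W=np.array(cal("w10")[1]); places("wrist",W,"flange cell nest_square nest_keyed")
places("scene",cal("s4")[1],"flange cell spacer sleeve objective motor")
a=cv2.imread("pics/w10.png")[0:230,230:410]; a=cv2.resize(a,(400,511)); b=cv2.imread("pics/s4.png")[120:300,130:530]; b=cv2.resize(b,(400,180)); o=np.zeros((511,800,3),np.uint8); o[:,:400]=a; o[:180,400:]=b
for k,(x0,y0) in enumerate([(440,165),(445,225)]):
    o[190:190+200,400+200*k:600+200*k]=cv2.resize(cv2.imread("pics/s4.png")[y0:y0+65,x0:x0+65],(200,200))
cv2.imwrite("pics/v9.png",o); print(env.get_time_s())
```

```text
width 60.12246931161142 60.374014113355294 t 36.0583
contact True z [ 600.42786879 -316.02627691   17.56094658] want 16
t 39.5833
flange [([596.3, -317.6, 9.4], 0.6)]
cell [([448.4, -300.5, 4.6], 0.75)]
nest_square [([598.7, -317.5, 4.8], 0.84)]
nest_keyed [([448.1, -295.1, -1.1], 0.85)]
flange [([599.9, -312.5, 5.2], 0.81)]
cell []
spacer [([425.8, 296.9, 5.9], 0.52)]
sleeve [([597.4, 309.5, 5.5], 0.69)]
objective [([538.5, 128.1, 4.9], 0.48)]
motor [([707.8, 47.7, -3.1], 0.83)]
41.0167
```

View pics/v9.png

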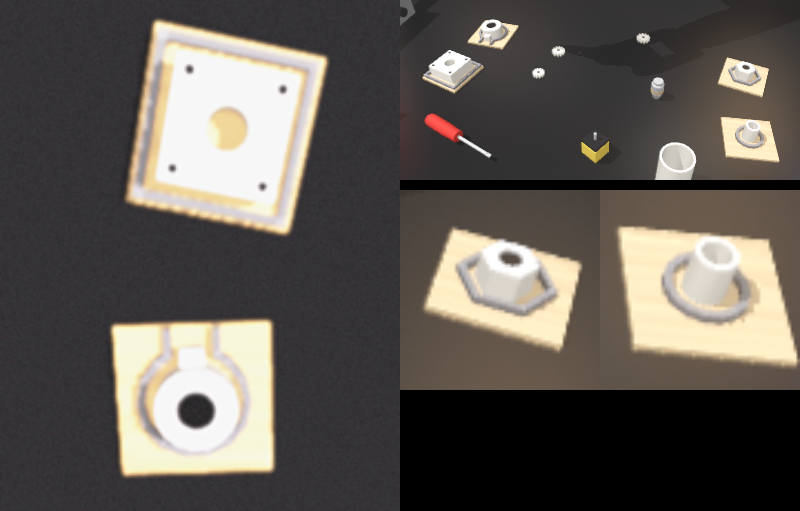

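All four parts sit upright inside their rims, and the objective and motor haven't moved. I'll check the cell's centre by number, then hand in.

Run:
```python
from h import *
p=px2w("w10",[(318.2,184.5)],30)[0]; print(p)
if np.hypot(p[0]-447.7,p[1]+298.8)<4.5: print(env.job_done())
```

```text
[ 448.40545366 -300.66591549   30.        ]
the job is handed in; nothing more can be done
None
```

The stack is apart and all four parts sit upright in their own nests, with the cell's tab in the notch and the objective and motor left standing; I handed it in at about 41 s of the 109 s allowed, and no verdict came back.

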